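Press the bearing bushing home in the slicer's gear head

ROBOT

A 6-joint arm with a two-finger parallel gripper is mounted at the origin on the work surface. World frame = base frame: x ahead of the robot, y to its left, z up, the work surface at z = 0. Lengths are in mm, angles in rad, forces in N, time in s.
With the tool pointing down it reaches from about 275 to 750 mm from the base axis. Payload 10.2 kg.
Tool frame: the origin (TCP) lies between the finger pads; the fingertips stand 11 mm ahead of it and the grasp point (between the pads) lies 8 mm behind it; z points along the fingers, y is the line along which they close (so a half turn about z gives the same grasp; the last joint's range is limited). The gripper opens to 85 mm and grips with 20 to 120 N. Pads are 22 mm wide; open, the fingers measure 114 mm over their backs; the gripper's body (76 mm by 85 mm) begins 54 mm behind the grasp point. The pads swing forward as they close: fully open they stand 13 mm farther back than shut.
Start: joints at [-1.439, 0.313, 1.498, -0, 1.331, -0.223], TCP at [182.374, -492.312, 242.294] pointing down, gripper open.
Joint ranges: [-2.94, 2.94], [-0.97, 2.17], [0.19, 2.56], [-1.23, 4.37], [0.02, 3.11], [-2.88, 2.88]. Speed limits (rad/s): [2.39, 2.39, 3.01, 3.14, 3.14, 3.14].

INTERFACE

Orientations are given as a unit quaternion [w, x, y, z].
In Python, from rig import sense, eyes, finish_job gives the robot as it stands.
- The arm moves only by the shell command python3 -m jog 'ROWS' [FORCE]. ROWS is JSON, a list of rows, each a list of 7 numbers: the shift along the tool's x, y, z in m, then the turn, a rotation vector about the tool's x, y, z in rad, then the finger opening in m, from 0 to 0.0854. In form: [[dx, dy, dz, rx, ry, rz, gripper], ...]. A call has 1 to 5 rows; each row shifts and turns the commanded pose from where the row before left it, along the tool's axes as they then stand; what a row does not reach is not made up. A row lasts 1/10 s, in which the tool goes at most 50 mm and 8.59 degrees, less where a joint would pass 70% of its speed; a pose out of reach is approached as far as the arm can. A call is refused whole if a number of a shift passes 0.05 or a number of a turn 0.15, either way. A call with a gripper value outside its range is refused whole. The fingers move at their own pace and stop on an object; FORCE is the grip in N (left out, the last holds). Time passes only in rows, so rows that do not move let the fingers close. It gives the time, the measured TCP pose, the force, the opening and the grip force at its end, in the units of the state.
- sense(): the state, without advancing time (a new reading comes with each control period).
- eyes.capture(name): name is "scene" or "top" or "wrist"; returns the picture (384x512x3 uint8, red, green, blue); there is no depth.
- eyes.calibration(name): a dict with "fx", "fy", "cx", "cy" (pixels), "cam_to_world" (4x4, takes a point from camera to world coordinates); the wrist camera has in their place "mount" (4x4, takes a point from camera to tool coordinates, whose origin is the TCP and whose axes are the flange's). Camera axes: x right, y down, z forward; pixel columns grow to the right and rows downward; lengths in mm; the calibration is good to about 2 mm. A picture is of the moment at which its call begins: read the wrist's pose just before it. calibration takes no time and is no camera call.
- finish_job(): hands the job in; it is judged then, once.
The state is a dict: "time_s": time; "joints": joint angles; "dq": joint speeds; "tau": joint torques, N m; "eef_pos": TCP position; "ee_rot": TCP orientation; "force": force on the tool from outside, world axes, zero at the start; "wrist_torque": the same for the moment, N m; "grip_width": opening from 0.0 (shut) to 1.0 (fully open); "grip_force": force on a finger pad.
Only numpy, scipy, OpenCV 4.12 (cv2) and the standard library are available. Lean on these libraries where they do the work, as an engineer would, in place of code of your own. Each camera call takes 0.05 s, during which the arm holds its last target. There are 200 camera calls.

TASK

Take the slimmer of the two shouldered bronze bushings that stand on the round white board and press it into the bore of the hand slicer's gear head until its shoulder bottoms flush on the gear head's top face, then let go of it. The gear head sits on soft rubber mounts and gives way under the push, so press on by feel until the shoulder is really down, but steadily and never with more than 45 N. Leave the bigger bushing and everything else on the table where they are.

Things in the scene. Friction and masses are not known exactly. Their poses are not given: they have to be found in the camera images.
- bushing: The bushing to fit: bronze, round, closed top, 150 to 300 g, 62 mm high, standing on its foot. Origin: centre of the foot, z up its axis. From the foot: body 30 mm in diameter to 28 mm (its first 10 mm taper, 25.6 mm at the foot); shoulder 46 mm in diameter from 28 to 33 mm; plain neck to grip or push on, 32 mm in diameter, from 33 to 62 mm, flat top.
- bushing_shoulder (a point): Centre of the underside of the bushing's shoulder, 28 mm above its foot. Fully home it lies on the bore mouth.
- bushing_foot (a point): Centre of the bushing's foot, its lowest point.
- big_bushing: The other bushing, same shape and height but thicker (body 42 mm, shoulder 58 mm, neck 44 mm in diameter), standing on the board about 104 mm (centre to centre) from the first, on either side. It does not fit the bore; leave it. Origin at the centre of its foot.
- board: Round white polypropylene board, 250 mm in diameter, 12 mm thick, fixed to the table, which carries both bushings. Origin at the centre of its underside.
- gear_head: Aluminium block 90 by 90 by 45 mm high, origin at the centre of its underside, its top face 72 mm above the table. A crank sticks out from its +x side, below the top face; corner bolt heads stand 2.5 mm above it. On rubber mounts: it only moves straight down and springs back, a few millimetres (under 10 mm) at drag force, then rigid.
- slicer_foot: Grey foot plate of the slicer under the gear head, 110 mm square, 12 mm thick, screwed to the table. Origin at the centre of its underside.
- bore_mouth (a point): Centre of the mouth of the upright bore in the top face: 31 mm in diameter, 2 mm chamfer, right through. Three sprung balls 8 mm below the mouth grip the bushing: free for the first 12 mm, then a light bite of 3 to 9 N, then 7 to 14 N of steady drag, and it stays where left. The force climbs again when the shoulder meets the top face; 20 to 25 N is enough.
- jar: Closed glass jar with clip-on lid, 72 mm in diameter, 101 mm high; leave it. Origin at the centre of its underside.
- mill: Dark wooden pepper mill, 54 mm in diameter, 122 mm high; leave it. Origin at the centre of its underside.
- bowl_a: Porcelain rice bowl, 114 mm in diameter, 58 mm high; leave it. Origin at the centre of its underside.
- bowl_b: A second porcelain rice bowl like the first; leave it. Origin likewise.
- colander: Steel colander, 190 mm in diameter, 85 mm high, two side handles; leave it. Origin at the centre of its underside.
- scoop: White plastic rice scoop lying flat, 190 mm long, 8 mm thick; leave it. Origin where the handle meets the blade.
Things that resemble listed ones, but are neither listed nor needed, are in the scene too. What is shaped like the bushing but red is not meant. Leave any purple look-alike of the slicer_foot alone.

How it is judged (in metres and radians):
On the way:
1. the slim bushing is started in the bore: foot at least 4 mm below the bore mouth and within 3 mm of its axis (z of bushing_foot in the frame of bore_mouth below -0.004 m and horizontal distance between bushing_foot and bore_mouth below 0.003 m), for 0.05 s.
At the end, for the whole second after the job is handed in: the slim bushing sits in the bore with the underside of its shoulder less than 1.5 mm above the gear head's top face, within 2.5 mm of the bore's axis and within 0.05 rad of square, let go and at rest (z of bushing_shoulder in the frame of bore_mouth below 0.0015 m and horizontal distance between bushing_shoulder and bore_mouth below 0.0025 m and angle between the z axis of bushing and the z axis of gear_head, either way round below 0.05 rad and linear speed of bushing below 0.01 m/s); the robot touches nothing.
It fails at once if the bushing is pushed or knocked against the gear head with more than 45 N, which with the balls' own sideways grip makes more than 80 N of contact force in all (contact force between bushing and gear_head above 80 N).
It fails at once if another thing on the table is shifted by more than 40 mm or (all but the scoop) tipped by more than 0.35 rad (distance of any of jar, mill, bowl_a, bowl_b, colander, scoop, big_bushing from where it was at the start of the episode above 0.04 m or angle between any of jar, mill, bowl_a, bowl_b, colander, big_bushing's own z axis and vertical above 0.35 rad).
It also fails if it takes over 58 s, if anything falls off the work surface, if the arm or the gripper's body presses on something with over 40 N, if the wrist force passes 120 N, or if a joint passes its speed limit or range.

## Working session

There is one attempt and no reset: what is moved stays moved. The work goes in short steps, Python scripts to look and compute and a shell command to move; the robot and the scene stay as the last step left them, time stands still between calls to the robot, and variables do not carry over. Pictures are saved under pics/ and viewed, at most 10 in all, crops included, and the job is handed in when it is done.

```bash
mkdir -p pics
cat > h.py <<'E'
import numpy as np, cv2, json
from rig import sense, eyes, finish_job
from scipy.spatial.transform import Rotation as R
def snap(n,f,crop=None,s=1):
    im=cv2.cvtColor(eyes.capture(n),cv2.COLOR_RGB2BGR); cv2.imwrite('pics/raw_'+f,im)
    if crop: x0,y0,x1,y1=crop; im=im[y0:y1,x0:x1]
    cv2.imwrite('pics/'+f,cv2.resize(im,None,fx=s,fy=s,interpolation=cv2.INTER_CUBIC)); return im
def pose():
    s=sense(); T=np.eye(4); q=s['ee_rot']; T[:3,:3]=R.from_quat([q[1],q[2],q[3],q[0]]).as_matrix(); T[:3,3]=s['eef_pos']; return T
def world(n,u,v,z,T=None):
    c=eyes.calibration(n); M=np.array(c['cam_to_world']) if n!='wrist' else (pose() if T is None else T)@np.array(c['mount'])
    d=M[:3,:3]@np.array([(u-c['cx'])/c['fx'],(v-c['cy'])/c['fy'],1]); o=M[:3,3]
    return o+d*(z-o[2])/d[2]
def pix(n,p,T=None):
    c=eyes.calibration(n); M=np.array(c['cam_to_world']) if n!='wrist' else (pose() if T is None else T)@np.array(c['mount'])
    q=np.linalg.inv(M)@np.append(p,1); return q[0]/q[2]*c['fx']+c['cx'],q[1]/q[2]*c['fy']+c['cy']
E
python3 - <<'E'
from h import *
a=snap('top','t1.png',None,1.55); b=snap('scene','s1.png',None,1.55)
s=sense(); print(s); 
for n in('top','wrist','scene'):print(n,{k:np.round(v,3).tolist() for k,v in eyes.calibration(n).items()})
E
```

```text
{'time_s': 0.1, 'joints': array([-1.43936131e+00,  3.13369094e-01,  1.49837606e+00, -7.44971036e-06,
        1.33097389e+00, -2.23414448e-01]), 'dq': array([-0.00023065, -0.00163001, -0.00145655, -0.00039701,  0.00072033,
       -0.00208863]), 'tau': array([ 3.09607443e-03, -4.12896144e+01, -2.60139978e+01, -1.66797295e-04,
        3.04571535e-03,  2.27172836e-05]), 'eef_pos': array([ 182.36131734, -492.07771987,  241.79943173]), 'ee_rot': array([-5.62764263e-04,  9.84301166e-01,  1.76496169e-01,  2.22780488e-05]), 'force': array([ 0.45818209,  0.42023571, -0.227168  ]), 'wrist_torque': array([-0.02382465,  0.01689125,  0.01510005]), 'grip_force': 0.0, 'grip_width': 0.9981131020522475}
top {'fx': 473.284, 'fy': 473.284, 'cx': 254.532, 'cy': 186.813, 'cam_to_world': [[-0.018, -0.985, 0.173, 309.632], [-1.0, 0.021, 0.014, 68.795], [-0.017, -0.173, -0.985, 1243.629], [0.0, 0.0, 0.0, 1.0]]}
wrist {'fx': 337.107, 'fy': 337.107, 'cx': 254.751, 'cy': 190.996, 'mount': [[0.0, -0.956, -0.295, 75.953], [1.0, 0.0, 0.0, 0.452], [0.0, -0.295, 0.956, -131.384], [0.0, 0.0, 0.0, 1.0]]}
scene {'fx': 439.519, 'fy': 439.519, 'cx': 252.357, 'cy': 189.51, 'cam_to_world': [[0.344, 0.733, -0.587, 1284.133], [0.939, -0.269, 0.215, -220.549], [-0.0, -0.625, -0.781, 1105.489], [0.0, 0.0, 0.0, 1.0]]}
```

View pics/t1.png

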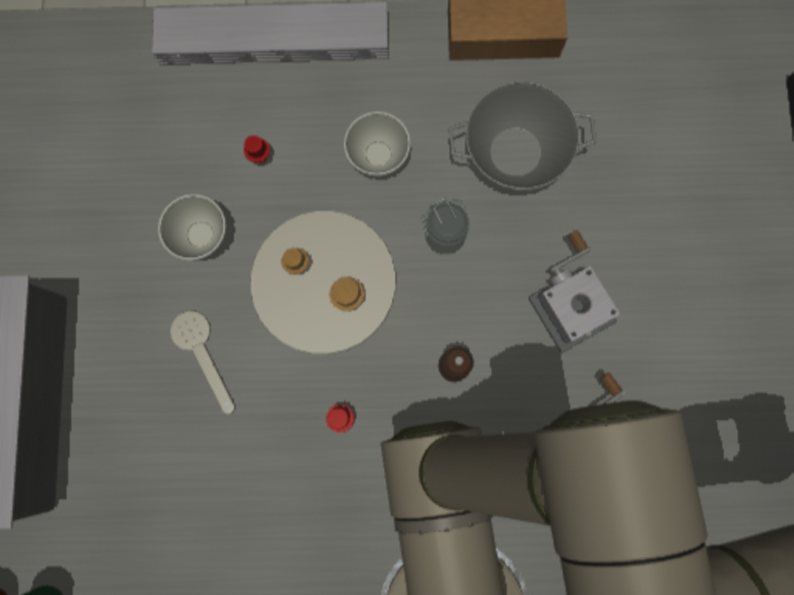

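View pics/s1.png

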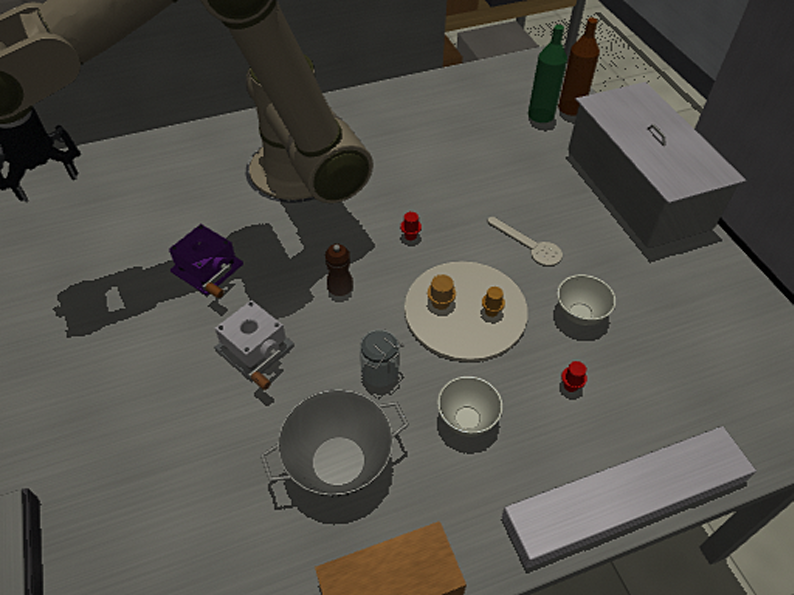

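The top view shows the slim bushing's top at about (293,257), the big one at (347,289) and the grey gear head's bore at (581,303). These are enlarged pixels, x1.55. The purple slicer is a look-alike.

Run:
```python
from h import *
k=1.55
for n,u,v,z in [('slim',294,255,74),('big',347,287,74),('bore',581,303,72),('jar',446,215,101),('mill',457,359,122),('bowlL',192,215,58),('bowlT',378,135,58),('colander',523,130,85),('crank',577,241,60)]:
    p=world('top',u/k,v/k,z);print(n,p.round(1),np.hypot(*p[:2]).round(0))
for n,u,v,z in [('slim',494,292,74),('big',442,283,74),('bore',249,326,72)]:
    print('scene',n,world('scene',u/k,v/k,z).round(1))
c=[world('top',u/k,v/k,72)[:2].round(0) for u,v in [(589,266),(619,312),(571,341),(540,296)]];print(c)
print(pose().round(3))
```

```text
slim [576.  248.3  74. ] 627.0
big [521.  161.9  74. ] 546.0
bore [ 487.3 -214.8   72. ] 533.0
jar [ 6.304e+02 -5.000e-01  1.010e+02] 630.0
mill [397.2  -9.1 122. ] 397.0
bowlL [652.2 422.8  58. ] 777.0
bowlT [786.  108.5  58. ] 793.0
colander [ 778.  -133.6   85. ] 789.0
crank [ 592.7 -217.5   60. ] 631.0
scene slim [573.1 252.2  74. ]
scene big [517.4 166.1  74. ]
scene bore [ 487.9 -212.9   72. ]
[array([ 548., -231.]), array([ 471., -275.]), array([ 426., -195.]), array([ 500., -150.])]
[[ 9.38000e-01  3.47000e-01 -0.00000e+00  1.82361e+02]
 [ 3.47000e-01 -9.38000e-01  1.00000e-03 -4.92078e+02]
 [ 0.00000e+00 -1.00000e-03 -1.00000e+00  2.41799e+02]
 [ 0.00000e+00  0.00000e+00  0.00000e+00  1.00000e+00]]
```

```bash
python3 -m jog '[[0.037,-0.033,0,0,0,0,0.0854],[0.037,-0.033,0,0,0,0,0.0854],[0.037,-0.033,0,0,0,0,0.0854],[0.037,-0.033,0,0,0,0,0.0854],[0.037,-0.033,0,0,0,0,0.0854]]' 
python3 -m jog '[[0.037,-0.033,0,0,0,0,0.0854],[0.037,-0.033,0,0,0,0,0.0854],[0.037,-0.033,0,0,0,0,0.0854],[0.037,-0.033,0,0,0,0,0.0854],[0.037,-0.033,0,0,0,0,0.0854]]' 
python3 -m jog '[[0.037,-0.033,0,0,0,0,0.0854],[0.037,-0.033,0,0,0,0,0.0854],[0.037,-0.033,0,0,0,0,0.0854],[0.037,-0.033,0,0,0,0,0.0854],[0.037,-0.033,0,0,0,0,0.0854]]' 
python3 -m jog '[[0.0,0.0,0,0,0,-0.13,0.0854],[0.0,0.0,0,0,0,-0.13,0.0854],[0,0,0,0,0,-0.13,0.0854],[0,0,0,0,0,-0.13,0.0854],[0,0,0,0,0,-0.13,0.0854]]'
python3 - <<'E'
from h import *
T=pose();print(T.round(3),sense()['joints'].round(2)); print(pix('wrist',[575,250,74]),(np.linalg.inv(T)@[575,250,200,1]).round(1)); snap('wrist','w1.png',None,1.5)
E
```

```text
time_s: 0.6
eef_pos: [298.9, -271.4, 242.1]
ee_rot: [-0.0, 0.984, 0.176, 0.0]
force: [0.6, 0.1, -0.1]
grip_width: 1.003
grip_force: 0.0
time_s: 1.1
eef_pos: [415.1, -52.3, 242.3]
ee_rot: [0.0, 0.984, 0.176, 0.0]
force: [0.5, -1.3, 0.8]
grip_width: 1.001
grip_force: 0.0
time_s: 1.6
eef_pos: [531.3, 166.8, 242.0]
ee_rot: [0.0, 0.984, 0.177, -0.0]
force: [0.3, -0.4, 1.1]
grip_width: 0.997
grip_force: 0.0
time_s: 2.1
eef_pos: [530.7, 164.7, 241.9]
ee_rot: [-0.0, 0.875, 0.484, -0.0]
force: [1.0, -0.4, 0.0]
grip_width: 1.003
grip_force: 0.0
[[ 5.32000e-01  8.47000e-01 -1.00000e-03  5.30691e+02]
 [ 8.47000e-01 -5.32000e-01 -0.00000e+00  1.64695e+02]
 [-1.00000e-03 -1.00000e-03 -1.00000e+00  2.41898e+02]
 [ 0.00000e+00  0.00000e+00  0.00000e+00  1.00000e+00]] [ 0.09  0.38  1.4  -0.    1.36  0.65]
(np.float64(244.58169123777753), np.float64(61.28609268645755)) [95.8 -7.8 41.9  1. ]
```

View pics/w1.png

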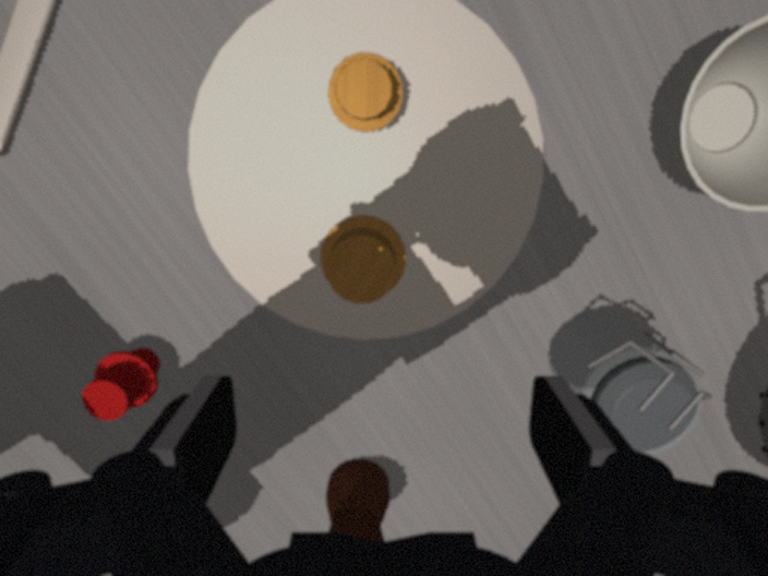

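The slim bushing is at (244,58) raw, 3 px from the prediction. I'll go above it.

```bash
python3 -c "
from h import *
T=pose();print((np.linalg.inv(T)@np.append(world('wrist',244,58.5,74),1)).round(1))"
python3 -m jog '[[0.045,-0.004,0.020,0,0,0,0.0854],[0.045,-0.004,0.020,0,0,0,0.0854],[0.007,0,0.04,0,0,0,0.0854],[0,0,0.04,0,0,0,0.0854],[0,0,0,0,0,0,0.0854]]' 80
python3 - <<'E'
from h import *
T=pose();print(T.round(3)); print(pix('wrist',[575,250,74]),pix('wrist',T[:3,3]*[1,1,0]+[0,0,74])); snap('wrist','w2.png',None,1.5)
E
```

```text
[ 98.1  -8.2 167.9   1. ]
time_s: 2.65
eef_pos: [573.3, 250.4, 116.6]
ee_rot: [-0.001, 0.877, 0.481, -0.005]
force: [-0.5, 0.3, 1.6]
grip_width: 0.996
grip_force: 0.0
[[ 5.38000e-01  8.43000e-01 -1.10000e-02  5.73337e+02]
 [ 8.43000e-01 -5.38000e-01 -2.00000e-03  2.50434e+02]
 [-8.00000e-03 -8.00000e-03 -1.00000e+00  1.16581e+02]
 [ 0.00000e+00  0.00000e+00  0.00000e+00  1.00000e+00]]
(np.float64(256.84341855075155), np.float64(226.91203163347745)) (np.float64(253.91560116736545), np.float64(227.77252654098842))
```

View pics/w2.png

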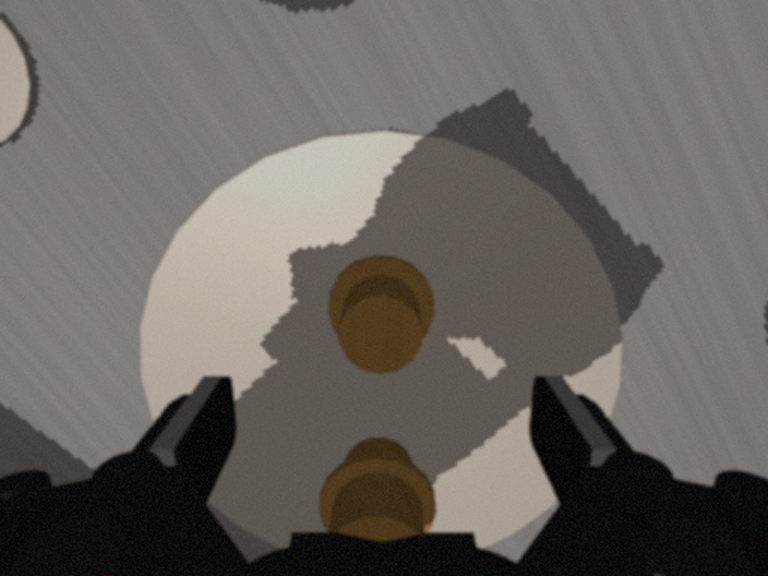

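The slim bushing's top is at raw (254,222) and the tool axis at (254,228), so the bushing is about 3 mm ahead in tool x. I'll correct and descend.

```bash
python3 -m jog '[[0.003,0,0,0,0,0,0.0854],[0,0,0,0,0,0,0.0854]]'
python3 - <<'E'
from h import *
T=pose();print(T.round(3)); 
p=np.append(world('wrist',254,222,74),1); print(p)
E
python3 -m jog '[[0,0,0.02,0,0,0,0.0854],[0,0,0.02,0,0,0,0.0854],[0,0,0.01,0,0,0,0.0854],[0,0,0,0,0,0,0.0854]]'
```

```text
time_s: 2.9
eef_pos: [578.9, 253.6, 125.0]
ee_rot: [0.001, 0.877, 0.481, 0.002]
force: [0.1, -0.0, -0.0]
grip_width: 1.0
grip_force: 0.0
[[ 5.37000e-01  8.44000e-01  4.00000e-03  5.78928e+02]
 [ 8.44000e-01 -5.37000e-01  1.00000e-03  2.53618e+02]
 [ 3.00000e-03  3.00000e-03 -1.00000e+00  1.25005e+02]
 [ 0.00000e+00  0.00000e+00  0.00000e+00  1.00000e+00]]
[579.62509558 253.76696164  74.           1.        ]
time_s: 3.3
eef_pos: [577.6, 253.2, 72.2]
ee_rot: [-0.0, 0.877, 0.481, -0.0]
force: [0.1, 0.4, 0.8]
grip_width: 1.001
grip_force: 0.0
```

```bash
python3 -m jog '[[-0.001,0,0.013,0,0,0,0.0854],[0,0,0,0,0,0,0.0854],[0,0,0,0,0,0,0.0854]]'
python3 -m jog '[[0,0,0,0,0,0,0.04],[0,0,0,0,0,0,0.025],[0,0,0,0,0,0,0.015],[0,0,0,0,0,0,0.015],[0,0,0,0,0,0,0.015]]' 80
python3 -m jog '[[0,0,0,0,0,0,0.015],[0,0,0,0,0,0,0.015],[0,0,0,0,0,0,0.015]]' 80
python3 - <<'E'
from h import *
T=pose();print(T[:3,3].round(1)); print(pix('wrist',T[:3,3]*[1,1,0]+[0,0,74])); snap('wrist','w3.png',(150,130,360,370),2.4)
E
```

```text
time_s: 3.6
eef_pos: [577.3, 252.5, 59.6]
ee_rot: [0.0, 0.876, 0.481, 0.0]
force: [0.0, 0.5, -0.1]
grip_width: 1.001
grip_force: 0.0
time_s: 4.1
eef_pos: [577.4, 252.6, 59.7]
ee_rot: [0.0, 0.876, 0.482, 0.0]
force: [-0.3, 0.4, 2.9]
grip_width: 0.339
grip_force: 78.2
time_s: 4.4
eef_pos: [577.4, 252.6, 59.7]
ee_rot: [0.0, 0.876, 0.482, 0.0]
force: [-1.1, 0.3, 4.4]
grip_width: 0.338
grip_force: 78.4
[577.4 252.6  59.7]
(np.float64(252.74989842577307), np.float64(285.6241740359442))
```

View pics/w3.png

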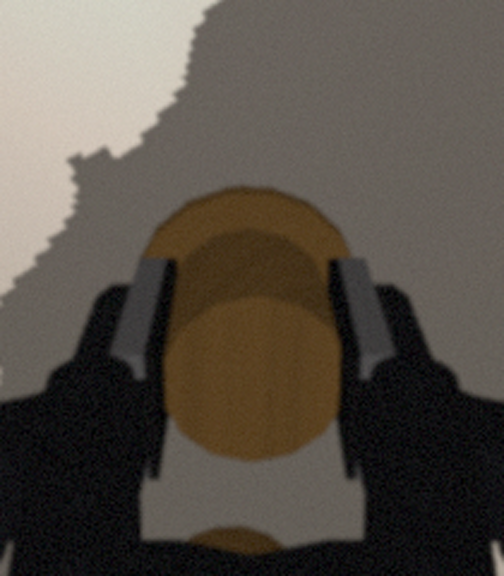

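The grip holds. The neck top is at raw (255,287), which agrees with the tool axis to about 1 mm. Next: lift and carry, stopping 70 mm short of the bore in tool x.

```bash
python3 -m jog '[[0,0,-0.02,0,0,0,0.015],[0,0,-0.04,0,0,0,0.015],[0,0,-0.05,0,0,0,0.015],[0,0,-0.05,0,0,0,0.015],[0,0,-0.02,0,0,0,0.015]]' 
python3 -m jog '[[-0.02,0.007,0,0,0,0,0.015],[-0.04,0.0135,0,0,0,0,0.015],[-0.045,0.0153,0,0,0,0,0.015],[-0.045,0.0153,0,0,0,0,0.015],[-0.045,0.0153,0,0,0,0,0.015]]'
python3 -m jog '[[-0.045,0.0153,0,0,0,0,0.015],[-0.045,0.0153,0,0,0,0,0.015],[-0.045,0.0153,0,0,0,0,0.015],[-0.045,0.0153,0,0,0,0,0.015],[-0.045,0.0153,0,0,0,0,0.015]]'
python3 -m jog '[[-0.045,0.0153,0,0,0,0,0.015],[-0.035,0.0119,0,0,0,0,0.015],[-0.012,0.004,0.03,0,0,0,0.015],[0,0,0.03,0,0,0,0.015],[0,0,0.01,0,0,0,0.015]]'
python3 -m jog '[[0,0,0,0,0,0,0.015],[0,0,0,0,0,0,0.015],[0,0,0,0,0,0,0.015]]'
python3 - <<'E'
from h import *
T=pose();print(T.round(3),sense()['force']); print(pix('wrist',[487.5,-214,72]),pix('wrist',T[:3,3]+[0,0,14.3])); snap('wrist','w4.png',None,1.55)
E
```

```text
time_s: 4.95
eef_pos: [578.0, 252.7, 244.1]
ee_rot: [0.001, 0.876, 0.482, 0.003]
force: [0.6, 0.3, -2.1]
grip_width: 0.338
grip_force: 78.7
time_s: 5.45
eef_pos: [527.6, 50.7, 238.6]
ee_rot: [-0.0, 0.876, 0.482, -0.001]
force: [1.2, -0.1, -1.1]
grip_width: 0.337
grip_force: 78.6
time_s: 5.95
eef_pos: [471.5, -180.3, 238.8]
ee_rot: [-0.0, 0.876, 0.481, -0.0]
force: [1.0, 0.1, -1.7]
grip_width: 0.343
grip_force: 78.6
time_s: 6.45
eef_pos: [448.2, -272.3, 166.0]
ee_rot: [-0.003, 0.877, 0.481, -0.001]
force: [-0.1, -0.5, -1.5]
grip_width: 0.334
grip_force: 78.7
time_s: 6.75
eef_pos: [450.2, -273.1, 170.7]
ee_rot: [0.001, 0.876, 0.482, 0.0]
force: [-0.0, 0.5, -1.6]
grip_width: 0.339
grip_force: 78.7
[[ 5.36000e-01  8.44000e-01  2.00000e-03  4.50169e+02]
 [ 8.44000e-01 -5.36000e-01 -2.00000e-03 -2.73147e+02]
 [-1.00000e-03  2.00000e-03 -1.00000e+00  1.70701e+02]
 [ 0.00000e+00  0.00000e+00  0.00000e+00  1.00000e+00]] [-0.01995866  0.48552614 -1.64462556]
(np.float64(252.9934166903868), np.float64(95.78573549774362)) (np.float64(252.8205298751781), np.float64(285.62100525295523))
```

View pics/w4.png

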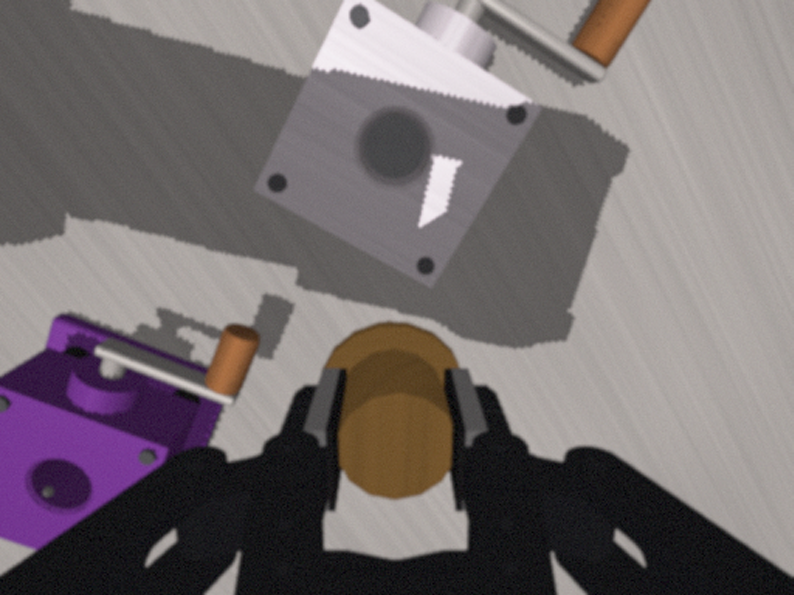

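The bore centre is at raw (254.6,93.5), which the bolt-head mean confirms, and the neck top is at (255.6,287.5).

Run:
```python
from h import *
T=pose();I=np.linalg.inv(T);print(T.round(3)[:3,3])
b=world('wrist',254.6,93.5,72);n=world('wrist',255.6,287.5,T[2,3]+14.3)
print(b.round(1),n.round(1),(I@np.append(b,1)).round(1),(I@np.append(n,1)).round(1))
```

```text
[ 450.099 -273.117  170.567]
[ 489.1 -213.3   72. ] [ 450.6 -274.4  184.9] [71.4  0.7 98.5  1. ] [ -0.9   1.1 -14.3   1. ]
```

```bash
python3 -m jog '[[0.02,0,0,0,0,0,0.015],[0.03,0,0,0,0,0,0.015],[0.022,-0.0003,0,0,0,0,0.015],[0,0,0.02,0,0,0,0.015],[0,0,0.016,0,0,0,0.015]]' 
python3 -m jog '[[0,0,0,0,0,0,0.015],[0,0,0,0,0,0,0.015],[0,0,0,0,0,0,0.015]]'
python3 - <<'E'
from h import *
T=pose();print(T.round(3),sense()['force']); print(pix('wrist',[489,-213.5,72]));snap('wrist','w5.png',(100,60,420,380),1.8); snap('scene','s2.png',(100,150,230,280),4)
E
```

```text
time_s: 7.3
eef_pos: [488.6, -211.5, 133.7]
ee_rot: [0.001, 0.876, 0.482, 0.0]
force: [-0.1, -0.5, -2.2]
grip_width: 0.336
grip_force: 78.8
time_s: 7.6
eef_pos: [488.4, -212.5, 134.6]
ee_rot: [0.001, 0.876, 0.481, 0.0]
force: [0.2, 0.5, -1.2]
grip_width: 0.335
grip_force: 78.8
[[ 5.36000e-01  8.44000e-01  2.00000e-03  4.88401e+02]
 [ 8.44000e-01 -5.36000e-01 -1.00000e-03 -2.12472e+02]
 [-0.00000e+00  2.00000e-03 -1.00000e+00  1.34569e+02]
 [ 0.00000e+00  0.00000e+00  0.00000e+00  1.00000e+00]] [ 0.23385853  0.49842721 -1.17463632]
(np.float64(254.9630616042871), np.float64(216.1351905723844))
```

View pics/w5.png

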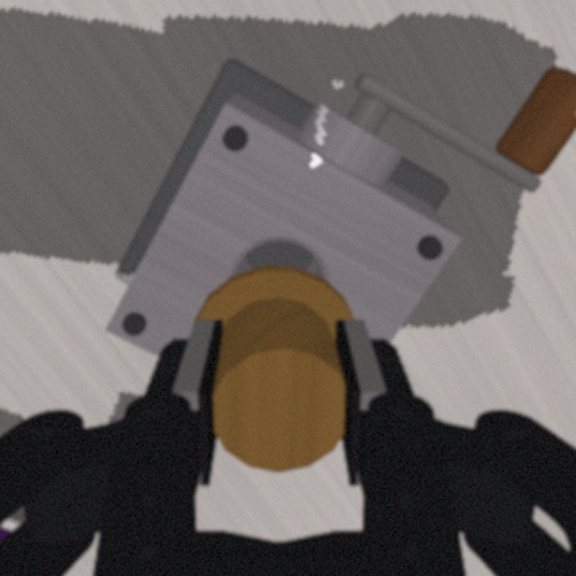

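View pics/s2.png

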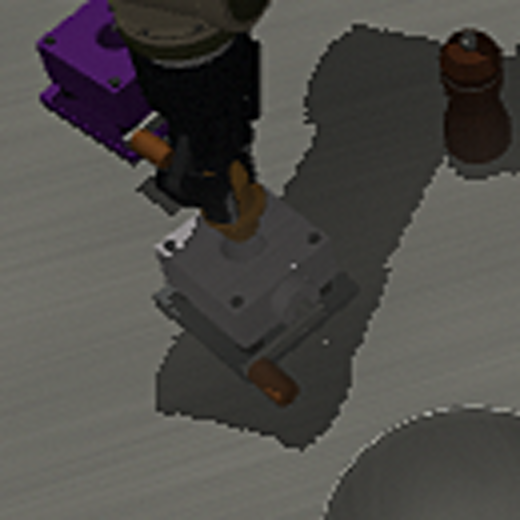

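The bushing hangs over the bore. Bolt heads are at crop (430,247) and (134,323), and their world midpoint gives the bore centre.

Run:
```python
from h import *
T=pose();I=np.linalg.inv(T)
w=lambda u,v,z:world('wrist',100+u/1.8,60+v/1.8,z)
a,b,c=w(430,247,74.5),w(134,323,74.5),w(235,138,74.5)
print(a,b,c,np.linalg.norm(a-c),np.linalg.norm(b-c)); print((I@np.append((a+b)/2,1)).round(1),(I@np.append(w(279.5,408,T[2,3]+14.3),1)).round(1))
```

```text
[ 538.19079855 -229.16694096   74.5       ] [ 438.94049702 -198.76616413   74.5       ] [ 503.56303093 -164.46653418   74.5       ] 73.3840917916958 73.16103131911207
[-1.1  1.  59.8  1. ] [ -0.5   1.  -14.3   1. ]
```

```bash
python3 -m jog '[[-0.0005,0,0.007,0,0,0,0.015],[0,0,0.004,0,0,0,0.015],[0,0,0.003,0,0,0,0.015],[0,0,0.002,0,0,0,0.015],[0,0,0,0,0,0,0.015]]' 100
python3 -m jog '[[0,0,0.002,0,0,0,0.015],[0,0,0.002,0,0,0,0.015],[0,0,0.002,0,0,0,0.015],[0,0,0,0,0,0,0.015]]'
```

```text
time_s: 8.2
eef_pos: [487.7, -212.5, 117.3]
ee_rot: [0.0, 0.876, 0.482, -0.0]
force: [-0.2, 0.6, 1.8]
grip_width: 0.335
grip_force: 99.1
time_s: 8.6
eef_pos: [488.5, -213.1, 111.6]
ee_rot: [0.001, 0.876, 0.481, 0.001]
force: [4.7, -2.0, 1.8]
grip_width: 0.33
grip_force: 99.0
```

```bash
python3 -m jog '[[0,0.0006,0,0,0,0,0.015],[0,0,0,0,0,0,0.015]]'
python3 -m jog '[[0,0,0.0015,0,0,0,0.015],[0,0,0.0015,0,0,0,0.015],[0,0,0,0,0,0,0.015]]'
```

```text
time_s: 8.8
eef_pos: [488.6, -213.1, 111.5]
ee_rot: [0.001, 0.876, 0.481, 0.0]
force: [4.0, -2.6, 1.3]
grip_width: 0.332
grip_force: 99.0
time_s: 9.1
eef_pos: [488.8, -213.3, 108.7]
ee_rot: [0.001, 0.876, 0.481, 0.001]
force: [5.7, -3.1, 3.8]
grip_width: 0.333
grip_force: 99.1
```

```bash
python3 -m jog '[[0,0.001,0,0,0,0,0.015],[0,0,0,0,0,0,0.015]]'
python3 -m jog '[[0,0,0.001,0,0,0,0.015],[0,0,0.001,0,0,0,0.015],[0,0,0,0,0,0,0.015]]'
```

```text
time_s: 9.3
eef_pos: [489.2, -213.4, 108.2]
ee_rot: [0.0, 0.876, 0.481, 0.0]
force: [4.6, -2.2, 1.4]
grip_width: 0.332
grip_force: 99.2
time_s: 9.6
eef_pos: [489.3, -213.5, 106.3]
ee_rot: [0.0, 0.876, 0.481, 0.0]
force: [4.3, -2.2, 2.1]
grip_width: 0.332
grip_force: 99.1
```

```bash
python3 -m jog '[[0,0.001,0,0,0,0,0.015],[0,0,0,0,0,0,0.015]]'
python3 -m jog '[[0,0,0.001,0,0,0,0.015],[0,0,0.001,0,0,0,0.015],[0,0,0.001,0,0,0,0.015],[0,0,0,0,0,0,0.015]]'
python3 -c "
from h import *
s=sense();print(s['wrist_torque'])"
```

```text
time_s: 9.8
eef_pos: [489.6, -213.6, 105.9]
ee_rot: [-0.001, 0.876, 0.482, -0.0]
force: [3.2, -0.6, -0.5]
grip_width: 0.332
grip_force: 99.2
time_s: 10.2
eef_pos: [489.8, -213.8, 103.2]
ee_rot: [-0.0, 0.876, 0.482, -0.0]
force: [2.3, -0.5, 1.0]
grip_width: 0.335
grip_force: 99.3
[-0.13331672 -0.50302432 -0.00177415]
```

```bash
for i in 1 2; do python3 -m jog '[[0,0,0.001,0,0,0,0.015],[0,0,0.001,0,0,0,0.015],[0,0,0.001,0,0,0,0.015],[0,0,0,0,0,0,0.015]]' | egrep 'pos|force:'; done
```

```text
eef_pos: [490.0, -213.9, 100.4]
force: [2.7, -1.1, 3.9]
grip_force: 99.4
eef_pos: [489.6, -213.8, 96.8]
force: [1.8, -0.8, 0.4]
grip_force: 99.2
```

```bash
for i in 1 2; do python3 -m jog '[[0,0,0.001,0,0,0,0.015],[0,0,0.001,0,0,0,0.015],[0,0,0.001,0,0,0,0.015],[0,0,0,0,0,0,0.015]]' | egrep 'pos|force:'; done
```

```text
eef_pos: [489.7, -213.8, 94.4]
force: [-0.0, 0.8, 5.4]
grip_force: 99.5
eef_pos: [490.0, -213.9, 91.6]
force: [-0.2, 0.7, 6.1]
grip_force: 99.5
```

Run:
```python
from h import *
T=pose();print(T.round(3)[:3,3],sense()['force']);snap('wrist','w6.png',(100,60,420,380),1.8)
```

```text
[ 489.993 -213.889   91.648] [-0.16399449  0.66309303  6.05580378]
```

View pics/w6.png

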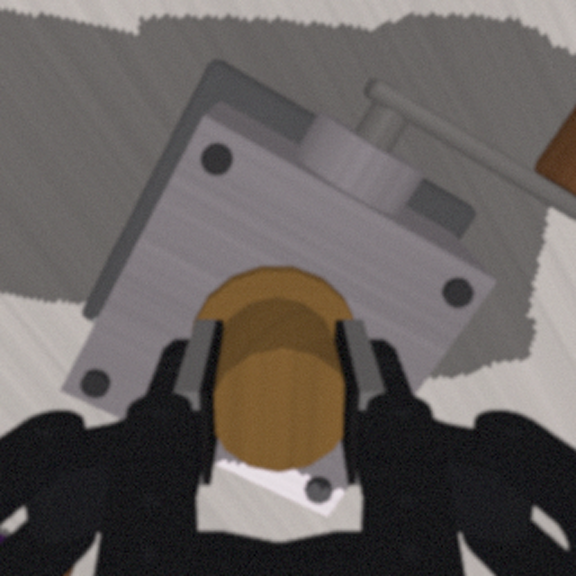

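The bushing has not slipped in the grip and is going into the bore while the head sinks. I'll press on.

```bash
for i in 1 2 3; do python3 -m jog '[[0,0,0.001,0,0,0,0.015],[0,0,0.001,0,0,0,0.015],[0,0,0,0,0,0,0.015]]' | egrep 'pos|force:'; done
```

```text
eef_pos: [490.0, -213.8, 89.7]
force: [-0.5, 0.5, 7.0]
grip_force: 99.5
eef_pos: [489.9, -213.8, 87.9]
force: [-2.0, 1.7, 9.4]
grip_force: 99.9
eef_pos: [490.0, -213.8, 86.3]
force: [-2.8, 2.9, 13.2]
grip_force: 100.4
```

```bash
for i in 1 2 3; do python3 -m jog '[[0,-0.0001,0.0007,0,0,0,0.015],[0,0,0.0007,0,0,0,0.015],[0,0,0,0,0,0,0.015]]' | egrep 'pos|force:'; done
```

```text
eef_pos: [490.0, -213.9, 86.0]
force: [-7.5, 4.4, 23.0]
grip_force: 101.7
eef_pos: [490.0, -213.9, 85.8]
force: [-11.6, 7.3, 34.6]
grip_force: 103.0
eef_pos: [490.0, -213.9, 85.7]
force: [-16.6, 10.6, 47.8]
grip_force: 104.2
```

That press went higher than intended: the stop is hard and the force reached about 48 N at the wrist. I'll back off now.

```bash
python3 -m jog '[[0,-0.0005,-0.002,0,0,0,0.015],[0,0,0,0,0,0,0.015]]'
python3 -m jog '[[0,0,-0.001,0,0,0,0.015],[0,0,0,0,0,0,0.015]]'
```

```text
time_s: 13.85
eef_pos: [489.9, -213.8, 85.9]
ee_rot: [0.002, 0.876, 0.482, 0.001]
force: [-6.1, 4.9, 27.1]
grip_width: 0.334
grip_force: 100.9
time_s: 14.05
eef_pos: [489.9, -213.8, 86.0]
ee_rot: [0.001, 0.876, 0.482, 0.001]
force: [-2.8, 2.9, 18.7]
grip_width: 0.332
grip_force: 100.2
```

```bash
for i in 1 2; do python3 -m jog '[[0,0,-0.0015,0,0,0,0.015],[0,0,-0.001,0,0,0,0.015],[0,0,0,0,0,0,0.015]]' | egrep 'pos|force:'; done
```

```text
eef_pos: [489.8, -213.8, 87.7]
force: [-0.7, -0.4, 10.8]
grip_force: 99.4
eef_pos: [489.8, -213.8, 89.7]
force: [1.7, -0.5, 4.5]
grip_force: 98.8
```

```bash
python3 -m jog '[[0,0,-0.0012,0,0,0,0.015],[0,0,0,0,0,0,0.015],[0,0,0,0,0,0,0.015]]' | egrep 'pos|force:'
python3 -m jog '[[0,0,0,0,0,0,0.03],[0,0,0,0,0,0,0.04],[0,0,0,0,0,0,0.055],[0,0,0,0,0,0,0.055],[0,0,0,0,0,0,0.055]]'
python3 -m jog '[[0,0,-0.02,0,0,0,0.06],[0,0,-0.03,0,0,0,0.06],[-0.04,0,-0.02,0,0,0,0.06],[-0.02,0,0,0,0,0,0.06],[0,0,0,0,0,0,0.06]]'
python3 -m jog '[[0,0,0,0,0,0,0.06],[0,0,0,0,0,0,0.06],[0,0,0,0,0,0,0.06]]'
python3 - <<'E'
from h import *
T=pose();print(T.round(3)[:3,3],sense()['force']);snap('wrist','w7.png',(130,0,400,220),2.9)
for z in(77,105,110):print(z,[np.round((np.array(pix('wrist',[489.8,-213.8,z]))-[130,0])*2.9)])
E
```

```text
eef_pos: [489.7, -213.7, 90.5]
force: [5.4, -1.2, 2.6]
grip_force: 98.6
time_s: 15.45
eef_pos: [488.8, -213.2, 90.0]
ee_rot: [-0.001, 0.876, 0.482, -0.0]
force: [-0.4, 0.8, 0.3]
grip_width: 0.646
grip_force: 0.0
time_s: 15.95
eef_pos: [456.0, -265.7, 160.6]
ee_rot: [0.0, 0.877, 0.48, -0.0]
force: [0.5, 0.2, -0.4]
grip_width: 0.705
grip_force: 0.0
time_s: 16.25
eef_pos: [457.3, -263.3, 159.9]
ee_rot: [-0.0, 0.876, 0.482, -0.0]
force: [0.7, -0.3, 0.1]
grip_width: 0.704
grip_force: 0.0
[ 457.283 -263.298  159.947] [ 0.65257173 -0.28264805  0.06048714]
77 [array([363., 331.])]
105 [array([363., 343.])]
110 [array([363., 345.])]
```

View pics/w7.png

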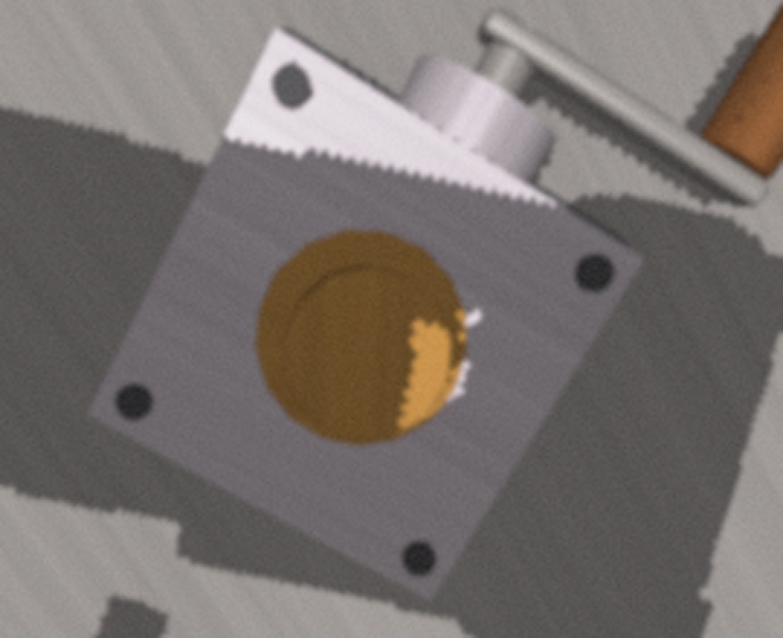

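The bushing is seated with its shoulder on the face, at crop (363,337) against the bore's (363,331). The force rose far past the drag at a hard stop. On unloading, the tool rose back to the height expected for a seated bushing. The gripper is clear.

```bash
python3 -c "
from h import *
print(finish_job())"
```

```text
the job is handed in; nothing more can be done
None
```

I pressed the slim bushing into the grey gear head's bore, let go of it and handed the job in. It appears fully seated, but the wrist force peaked at about 48 N for a moment, over your 45 N limit; I don't know if that failed the run, as no verdict came back.

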